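Angle a profile bar past a post into its storage bay

TASK

Put the loose length of aluminium profile away in the plywood bay by pushing it along the bench with the fingers: push one end so that the bar turns and goes in behind the steel post, then push the other end in after it until the bar lies flat along the back wall of the bay, wholly behind the post. Only push it, never take it between the fingers or lift it off the bench, and do not disturb the tape roll, the beaker or the petri dish that stand round the bay.

Things in the scene. Friction and masses are not known exactly. Their poses are not given: they have to be found in the camera images.
- bar_mid (a point): centre of the loose bar: a straight square aluminium profile with a slot along each long face, 150 mm long, 20 x 20 mm in section, about 0.15 kg, lying on the bench (this point is 10 mm above it). Its y axis runs along the bar, its z axis up. It slides with ordinary dry friction and nothing guides it.
- bar_end_a (a point): centre of the bar's end face at the +y end of the bar, 75 mm from bar_mid
- bar_end_b (a point): centre of the bar's end face at the -y end of the bar, 75 mm from bar_mid
- bay: three-sided plywood bay fixed to the bench, open on top and in front, no floor. Origin: middle of the open front, on the bench; x points into the bay, y along the mouth. Side walls: inner faces at y = +95 and -95 mm, 10 mm thick, 28 mm high, from x = -8 mm. Small steel angle feet stand outside the walls.
- bay_back (a point): middle of the foot of the inner face of the bay's back wall, 62 mm into the bay from its origin; axes as the bay's. The back wall is 190 mm wide inside, 10 mm thick, 34 mm high. A bar lying against it has its centre line 10 mm in front of it (bay x = 52 mm).
- post: fixed upright round steel post, 12 mm diameter (black cap 13 mm), 38 mm high. Origin: its axis, on the bench. It stands in the bay's mouth line (bay x = 0), at bay y = +48 or -48 mm, and leaves clear gaps of 137 mm to the farther side wall and 41 mm to the nearer. A flush black plug in the other post hole is no obstacle.
- tape_roll: roll of black tape lying flat, 62 mm across, 19 mm high, beside the bay; bystander. Origin: centre of its underside
- beaker: small clear plastic beaker, 70 mm across, 81 mm high, behind the bay; bystander. Origin: centre of its underside
- dish: flat white petri dish, 94 mm across, 16 mm high, behind the bay too; bystander. Origin: centre of its underside
- bar: the same bar; origin at the centre of its underside, axes as bar_mid. Beware when moving: a fixed hose of the room hangs close by the robot on its left, filling about x = 0 to 0.11 m, y = 0.19 to 0.29 m (world) from the floor to above the arm; an arm whose shoulder or elbow sticks out to the left must keep its base joint turned to the right and may lean the tool
Not all that is in view belongs to the job. Of the things like the bar, leave any that is orange; of the rest the smaller one is meant.

How it is judged:
On the way:
1. the bar stands askew with one end inside the bay and its other end still outside (((x of bar_end_a in the frame of bay above 0.01 m and x of bar_end_b in the frame of bay below -0.01 m) or (x of bar_end_b in the frame of bay above 0.01 m and x of bar_end_a in the frame of bay below -0.01 m)) and angle between the y axis of bar_mid and the y axis of bay, either way round above 0.13 rad), for 0.1 s.
At the end, for the whole second after the job is handed in: The bar lies on the bench inside the bay, behind the post and along the back wall, each end within about 9 mm of touching that wall, between the side walls, flat and at rest (x of bar_end_a in the frame of bay between 0.0435 and 0.059 m and x of bar_end_b in the frame of bay between 0.0435 and 0.059 m and y of bar_end_a in the frame of bay between -0.099 and 0.099 m and y of bar_end_b in the frame of bay between -0.099 and 0.099 m and height (world z) of bar_mid below 0.0135 m and angle between bar_mid's own z axis and vertical below 0.1 rad and linear speed of bar below 0.01 m/s).
It fails at once if the bar is taken between the fingers (contact force between the fingers and bar above 1 N and x of the grasp point in the frame of bar_mid between -0.006 and 0.006 m and y of the grasp point in the frame of bar_mid between -0.075 and 0.075 m and z of the grasp point in the frame of bar_mid below 0.024 m).
It fails at once if the bar is lifted off the bench (more than 8 mm) or tipped (more than 0.25 rad) (height (world z) of bar_mid above 0.018 m or angle between bar_mid's own z axis and vertical above 0.25 rad).
It fails at once if the tape roll is disturbed (moved more than 15 mm or tipped) (distance of tape_roll from where it was at the start of the episode above 0.015 m or angle between tape_roll's own z axis and vertical above 0.3 rad).
It fails at once if the beaker is disturbed (moved more than 15 mm or tipped) (distance of beaker from where it was at the start of the episode above 0.015 m or angle between beaker's own z axis and vertical above 0.3 rad).
It fails at once if the petri dish is disturbed (moved more than 15 mm or tipped) (distance of dish from where it was at the start of the episode above 0.015 m or angle between dish's own z axis and vertical above 0.3 rad).
It also fails if it takes over 72 s, if anything falls off the work surface, if the arm or the gripper's body presses on something with over 40 N, if the wrist force passes 120 N, or if a joint passes its speed limit or range.

ROBOT

A 6-joint arm with a two-finger parallel gripper is mounted at the origin on a cart in front of the work surface, level with it; the furniture and walls round the work are solid. World frame = base frame: x ahead of the robot, y to its left, z up, the work surface at z = 0. Lengths are in m, angles in rad, forces in N, time in s.
With the tool pointing down it reaches from about 0.275 to 0.725 m from the base axis. Payload 15.9 kg.
Tool frame: the origin (TCP) lies at the very end of the fingers, on their centre line; the grasp point (between the pads) lies 19 mm behind it (arm.grasp_offset is the distance from the TCP to the grasp point, in m); z points along the fingers, y is the line along which they close (so a half turn about z gives the same grasp; the last joint's range is limited). The gripper opens to 85 mm and grips with 20 to 120 N. Pads are 22 mm wide; open, the fingers measure 114 mm over their backs; the gripper's body (76 mm by 85 mm) begins 54 mm behind the grasp point. The pads swing forward as they close: fully open they stand 13 mm farther back than shut.
Start: joints at [-1.14, 0.213, -0.034, 1.323, 0, 1.571], TCP at [0.209, -0.454, 0.231] pointing down, gripper open.
Joint ranges: [-2.98, 2.98], [-0.74, 1.72], [-1.14, 1.35], [-2.1, 2.04], [-1.57, 1.44], [-3.14, 3.14]. Speed limits (rad/s): [1.89, 1.89, 2.39, 2.57, 3.14, 3.14].

INTERFACE

Orientations are given as a unit quaternion [x, y, z, w].
In Python, from workcell import arm, cams gives the robot as it stands.
- The arm moves only by the tool carry_out, never from a script. Its argument "commands" is one flat list of numbers, 7 for each row, row after row: the shift along the tool's x, y, z as a fraction of full scale, then the turn, a rotation vector about the tool's x, y, z as a fraction of full scale, then the gripper command: -1 is shut, 1 is fully open, values between are in proportion. In form: [x, y, z, ax, ay, az, jaw, x, y, z, ax, ay, az, jaw, ...]. A call has 1 to 10 rows; each row is the pose to reach, as a shift and turn from the pose commanded when the call began, along the tool's axes at that moment; what a row does not reach only later rows make up. Full scale, the value 1, is 25 cm for a shift and 90 degrees for a turn. A row lasts 1/8 s, in which the tool goes at most 62.5 mm and 10.7 degrees, less where a joint would pass 70% of its speed; a pose out of reach is approached as far as the arm can. A call with a number of a shift or a turn outside -1 to 1 is refused whole. A call with a gripper value outside its range is refused whole. The fingers move at their own pace and stop on an object; the grip force is fixed at half the most. Time passes only in rows, so rows that repeat a pose let the fingers close. It gives the time, the measured TCP pose, the force, the opening and the grip force at its end, in the units of the state.
- arm.sense(): the state, without advancing time (a new reading comes with each control period).
- cams.capture(name): name is "side" or "top"; returns the picture (384x512x3 uint8, red, green, blue); there is no depth.
- cams.camera_model(name): a dict with "fx", "fy", "cx", "cy" (pixels), "world_from_camera" (4x4, takes a point from camera to world coordinates). Camera axes: x right, y up, looking along -z (the intrinsics and any distortion apply to the point x, -y, -z); pixel columns grow to the right and rows downward; lengths in m; the calibration is good to about 2 mm. A picture is of the moment at which its call begins. camera_model takes no time and is no camera call.
- arm.close_job(): hands the job in; it is judged then, once.
The state is a dict: "time": time; "q": joint angles; "joint_velocities": joint speeds; "joint_torque": joint torques, N m; "tcp_pos": TCP position; "eef_rot": TCP orientation; "wrist_force": force on the tool from outside, world axes, zero at the start; "moment": the same for the moment, N m; "finger_gap": opening from 0.0 (shut) to 1.0 (fully open); "grip_force": force on a finger pad.
Only numpy, scipy, OpenCV 4.12 (cv2) and the standard library are available. Lean on these libraries where they do the work, as an engineer would, in place of code of your own. Each camera call takes 0.05 s, during which the arm holds its last target. There are 200 camera calls.

## Working session

There is one attempt and no reset: what is moved stays moved. The work goes in short steps, Python scripts to look and compute and a tool call to move; the robot and the scene stay as the last step left them, time stands still between calls to the robot, and variables do not carry over. Pictures are saved under pics/ and viewed, at most 10 in all, crops included, and the job is handed in when it is done.

Besides the shell and the picture viewer there is one more tool, called after "Call:" as a command line: name --argument value ..., lists and objects as JSON in quotes. carry_out: Moves the arm, as the interface text tells. Its arguments: {"type":"object","properties":{"commands":{"type":"array"}},"required":["commands"]}

```bash
mkdir -p pics; cat > h.py <<'E'
import numpy as np,cv2
from workcell import arm,cams
def cap(n,f):
    im=cams.capture(n); cv2.imwrite('pics/'+f,cv2.cvtColor(im,cv2.COLOR_RGB2BGR)); return im
def px2w(n,u,v,z):
    m=cams.camera_model(n); T=np.array(m["world_from_camera"])
    d=T[:3,:3]@np.array([(u-m["cx"])/m["fx"],-(v-m["cy"])/m["fy"],-1.]); o=T[:3,3]
    return o+d*(z-o[2])/d[2]
def w2px(n,p):
    m=cams.camera_model(n); T=np.linalg.inv(np.array(m["world_from_camera"]))
    c=T[:3,:3]@np.array(p)+T[:3,3]
    return m["cx"]+m["fx"]*c[0]/-c[2], m["cy"]-m["fy"]*c[1]/-c[2]
E
python3 - <<'E'
from h import *
a=cap('top','t0.png');b=cap('side','s0.png')
for n in('top','side'): print({k:(np.round(v,4).tolist()) for k,v in cams.camera_model(n).items() if k!='name'})
s=arm.sense();print(s['tcp_pos'],s['eef_rot'],s['time'])
E
```

```text
{'fx': 452.3348, 'fy': 452.3348, 'cx': 255.3642, 'cy': 186.7359, 'world_from_camera': [[-0.0974, 0.9748, -0.2005, 0.3298], [-0.9952, -0.0944, 0.0243, -0.2253], [0.0048, 0.2019, 0.9794, 1.073], [0.0, 0.0, 0.0, 1.0]]}
{'fx': 465.5567, 'fy': 465.5567, 'cx': 246.4037, 'cy': 192.7908, 'world_from_camera': [[0.9275, 0.1618, -0.3369, 0.2342], [-0.3732, 0.4509, -0.8108, -1.0514], [0.0207, 0.8778, 0.4786, 0.5226], [0.0, 0.0, 0.0, 1.0]]}
[ 0.20865812 -0.45404122  0.23087769] [ 9.76893371e-01  2.13726660e-01 -1.18676478e-04 -4.93224763e-04] 0.1
```

View pics/t0.png

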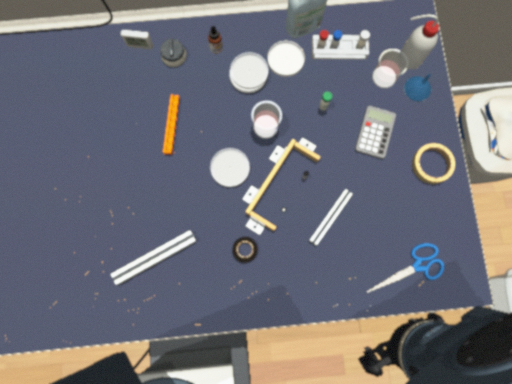

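View pics/s0.png

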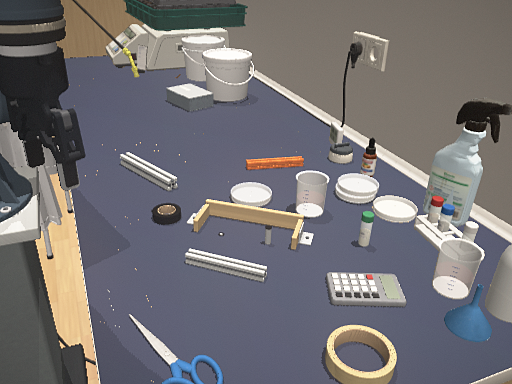

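The top view shows the bar meant (the shorter, non-orange one) at about (331,216). The bay runs from (250,212) to (293,142), with its mouth to the lower right. The post is at about (306,176) and the plug at (283,209). I'll enlarge both views.

```bash
python3 - <<'E'
import cv2
a=cv2.imread('pics/t0.png')[125:255,205:365];cv2.imwrite('pics/t0c.png',cv2.resize(a,None,fx=4.6,fy=4.6,interpolation=cv2.INTER_CUBIC))
a=cv2.imread('pics/s0.png')[170:290,150:320];cv2.imwrite('pics/s0c.png',cv2.resize(a,None,fx=4.6,fy=4.6,interpolation=cv2.INTER_CUBIC))
E
```

```text
(no output)
```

View pics/t0c.png

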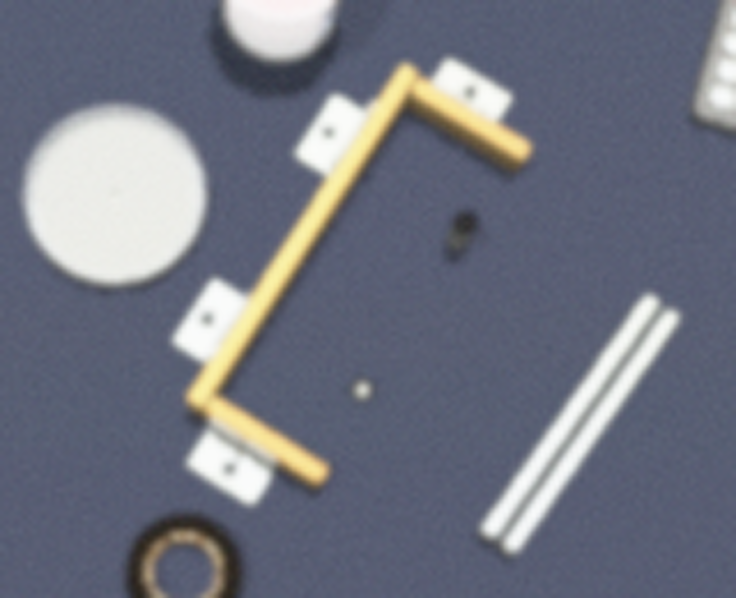

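View pics/s0c.png

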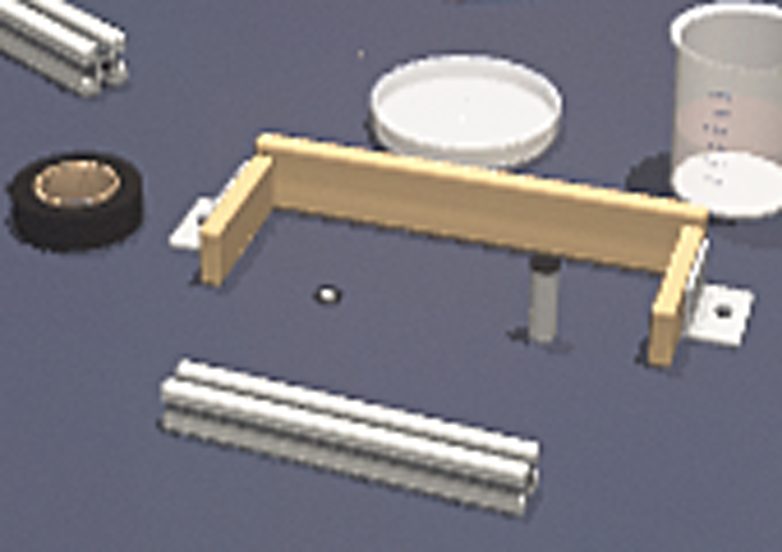

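The top crop shows the post cap at (464,222), the plug at (362,390) and the back wall's top from (407,72) to (198,398). The bar's top corners are at (650,296), (680,314), (484,532) and (513,552). The side crop shows the post cap at (545,265), with its foot at (543,338), and the plug at (328,295).

```bash
cat >> h.py <<'E'
def tri(a,b):
    A=[];B=[]
    P=[]
    for n,(u,v) in(('top',a),('side',b)):
        p0=px2w(n,u,v,0);p1=px2w(n,u,v,.3);d=(p1-p0)/np.linalg.norm(p1-p0);M=np.eye(3)-np.outer(d,d);A.append(M);B.append(M@p0)
    return np.linalg.lstsq(np.vstack(A),np.hstack(B),rcond=None)[0]
tc=lambda x,y:(205+(x+.5)/4.6-.5,125+(y+.5)/4.6-.5)
sc=lambda x,y:(150+(x+.5)/4.6-.5,170+(y+.5)/4.6-.5)
E
python3 - <<'E'
from h import *
np.set_printoptions(precision=4,suppress=True)
print('post3',tri(tc(464,220),sc(545,258)),'top',px2w('top',*tc(464,220),.038)[:2],'foot side',px2w('side',*sc(543,338),0)[:2])
print('plug',px2w('top',*tc(362,390),0)[:2],px2w('side',*sc(328,295),0)[:2])
print('bar corners top')
for c in((650,294),(681,315),(482,532),(513,554)): print(px2w('top',*tc(*c),.02)[:2])
print('side'); 
for c in((180,362),(163,384),(538,448),(528,476)): print(px2w('side',*sc(*c),.02)[:2])
print('tri bar far', tri(tc(650,294),sc(538,448)),tri(tc(681,315),sc(528,476)),tri(tc(482,532),sc(180,362)),tri(tc(513,554),sc(163,384)))
print('back outer corners',px2w('top',*tc(405,62),.034)[:2],px2w('top',*tc(187,398),.034)[:2])
print('back outer side',px2w('side',*sc(258,135),.034)[:2],px2w('side',*sc(708,210),.034)[:2])
print('wall fronts (outer)',px2w('top',*tc(535,150),.028)[:2],px2w('top',*tc(322,488),.028)[:2])
print('tape',px2w('top',*tc(184,572),.019)[:2],px2w('side',*sc(77,185),.019)[:2])
print('dish',px2w('top',*tc(115,193),.016)[:2])
E
```

```text
post3 [ 0.5636 -0.3712  0.0407] top [ 0.5644 -0.3717] foot side [ 0.5644 -0.3712]
plug [ 0.4877 -0.3132] [ 0.4893 -0.3086]
bar corners top
[ 0.5202 -0.4652]
[ 0.5077 -0.4797]
[ 0.4069 -0.3639]
[ 0.3944 -0.3781]
side
[ 0.4081 -0.3622]
[ 0.3978 -0.3742]
[ 0.52   -0.4632]
[ 0.5096 -0.4773]
tri bar far [ 0.5196 -0.4648  0.0214] [ 0.508  -0.4794  0.0218] [ 0.4072 -0.3638  0.0212] [ 0.3955 -0.3779  0.0228]
back outer corners [ 0.6524 -0.3517] [ 0.4872 -0.2221]
back outer side [ 0.486  -0.2197] [ 0.6516 -0.3508]
wall fronts (outer) [ 0.6003 -0.4144] [ 0.436  -0.2854]
tape [ 0.4016 -0.2124] [ 0.4021 -0.2107]
dish [ 0.6014 -0.1946]
```

Call:
carry_out --commands '[0.1,0.06,0.04,0,0,-0.03,-1,0.22,0.14,0.08,0,0,-0.07,-1,0.34,0.22,0.12,0,0,-0.11,-1,0.46,0.3,0.17,0,0,-0.15,-1,0.58,0.38,0.21,0,0,-0.19,-1,0.7,0.46,0.25,0,0,-0.23,-1,0.82,0.54,0.3,0,0,-0.27,-1,0.93,0.61,0.35,0,0,-0.3,-1,0.93,0.61,0.5,0,0,-0.3,-1,0.93,0.61,0.52,0,0,-0.3,-1]'

```text
time: 1.35
tcp_pos: [0.4826, -0.4944, 0.0983]
eef_rot: [0.9, 0.436, -0.001, -0.002]
wrist_force: [0.1, 0.3, 0.2]
finger_gap: 0.001
grip_force: 0.0
```

```bash
cat >> h.py <<'E'
O=np.array([.525,-.3425]);X=np.array([.619,.785]);X/=np.linalg.norm(X);Y=np.array([-X[1],X[0]])
def bay(p): d=np.array(p)[:2]-O; return np.round(1e3*np.array([d@X,d@Y]),1)
def world(x,y,z=0): return np.r_[O+X*x/1e3+Y*y/1e3,z]
def st():
    from scipy.spatial.transform import Rotation as R
    s=arm.sense();p=np.array(s['tcp_pos']);M=R.from_quat(s['eef_rot']).as_matrix()
    print('t',round(s['time'],2),'bay',bay(p),'z',round(p[2]*1e3,1),'toolx deg vs bay x',round(np.degrees(np.arctan2(M[:2,0]@Y,M[:2,0]@X)),1),'tilt',np.round(M[:,2],3),'F',np.round(s['wrist_force'],1),'gap',round(s['finger_gap'],2),'q',np.round(s['q'],2))
E
python3 -c "
from h import *
st()"
```

```text
t 1.35 bay [-145.5  -60.8] z 98.3 toolx deg vs bay x -0.0 tilt [-0.004  0.004 -1.   ] F [0.1 0.3 0.2] gap 0.0 q [-0.8   0.67  0.32  1.23 -0.    1.44]
```

Call:
carry_out --commands '[0,0,0.15,0,0,0,-1,0,0,0.3,0,0,0,-1,0,0,0.37,0,0,0,-1,0.04,0,0.37,0,0,0,-1,0.08,0,0.37,0,0,0,-1,0.12,0,0.37,0,0,0,-1,0.16,0,0.37,0,0,0,-1,0.2,0,0.37,0,0,0,-1,0.23,0,0.37,0,0,0,-1,0.26,0,0.37,0,0,0,-1]'

```text
time: 2.6
tcp_pos: [0.5243, -0.4443, 0.0087]
eef_rot: [0.9, 0.436, -0.0, -0.0]
wrist_force: [-0.9, -0.3, 0.6]
finger_gap: -0.002
grip_force: 0.2
```

```bash
cat >> h.py <<'E'
def look(n,f,u0,v0,w,h,s=4.6):
    im=cap(n,'raw_'+f)[v0:v0+h,u0:u0+w,::-1]; cv2.imwrite('pics/'+f,cv2.resize(im,None,fx=s,fy=s,interpolation=cv2.INTER_CUBIC))
def bar():
    "bar from the top view: bright blob between known places, in bay mm; min-area box of near-white pixels"
    im=cams.capture('top').astype(int)
    m=((im.min(2)>125)&(im.max(2)-im.min(2)<40)).astype(np.uint8)
    k=cv2.morphologyEx(m,cv2.MORPH_CLOSE,np.ones((3,3),np.uint8))
    n,l,s,c=cv2.connectedComponentsWithStats(k)
    for i in range(1,n):
        q=bay(px2w('top',*c[i],.02))
        if s[i,4]>150 and -200<q[0]<58 and -140<q[1]<140:
            v,u=np.nonzero(l==i); P=np.array([bay(px2w('top',a,b,.02)) for a,b in zip(u,v)],np.float32)
            (cx,cy),(w,h),a=cv2.minAreaRect(P); B=cv2.boxPoints(((cx,cy),(w,h),a))
            L=B[1]-B[0] if np.linalg.norm(B[1]-B[0])>np.linalg.norm(B[2]-B[1]) else B[2]-B[1]
            L=L if L[1]<0 else -L
            e=L/2
            print('blob n',s[i,4],'centre',np.round([cx,cy],1),'size',np.round([w,h],1),'phi',round(float(np.degrees(np.arctan2(L[0],-L[1]))),1),'R end',np.round([cx+e[0],cy+e[1]],0),'L end',np.round([cx-e[0],cy-e[1]],0))
E
python3 -c "
from h import *
st();look('top','t1.png',205,125,160,130);bar()"
```

```text
t 2.6 bay [-80.4 -62.5] z 8.7 toolx deg vs bay x -0.1 tilt [-0.  0. -1.] F [-0.9 -0.3  0.6] gap -0.0 q [-0.7   0.71  0.16  1.02 -0.    1.54]
```

View pics/t1.png

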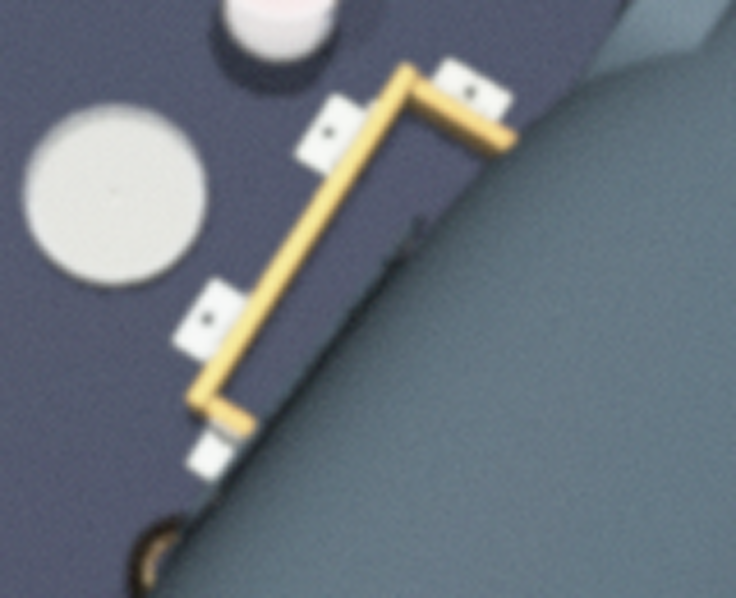

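In the top crop the arm hides the bar. The bay and the dish at (115,193) haven't moved. I'll use the side view instead.

```bash
python3 -c "
from h import *
look('side','s1.png',150,170,170,120)"
```

```text
(no output)
```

View pics/s1.png

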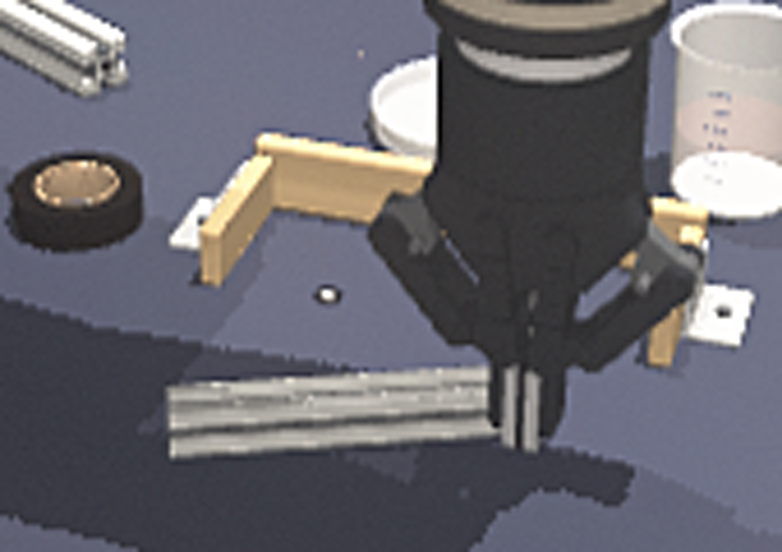

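The bar has turned. In the crop its lower front edge runs from (172,457) to (498,433), and the post is hidden behind the fingers.

```bash
python3 -c "
from h import *
a=bay(px2w('side',*sc(172,457),0));b=bay(px2w('side',*sc(498,433),0));d=a-b
print(a,b,np.degrees(np.arctan2(-d[0],d[1])))
u=d/np.linalg.norm(d); n=np.array([u[1],-u[0]]); print('L end',a+10*n,'mid',a+10*n-75*u,'R end',a+10*n-150*u)"
```

```text
[-121.9   69.7] [-67.9 -47.7] 24.70081898537823
L end [-112.81497796   73.8788006 ] mid [-81.47397346   5.74113527] R end [-50.13296896 -62.39653007]
```

Call:
carry_out --commands '[0.032,-0.006,0,0,0,0,-1,0.064,-0.014,0,0,0,0,-1,0.096,-0.026,0,0,0,0,-1,0.128,-0.038,0,0,0,0,-1,0.15,-0.052,0,0,0,0,-1,0.168,-0.066,0,0,0,0,-1,0.19,-0.082,0,0,0,0,-1,0.212,-0.098,0,0,0,0,-1,0.212,-0.098,0,0,0,0,-1]'

```text
time: 3.88
tcp_pos: [0.5377, -0.3875, 0.0089]
eef_rot: [0.9, 0.436, 0.0, -0.0]
wrist_force: [0.7, -0.1, -1.0]
finger_gap: -0.002
grip_force: 0.0
```

Call:
carry_out --commands '[-0.03,0.05,0,0,0,0,-1,-0.1,0.08,-0.05,0,0,0,-1,-0.15,0.1,-0.3,0,0,0,-1,-0.2,0,-0.5,0,0,0,-1,-0.4,-0.2,-0.6,0,0,0,-1,-0.6,-0.4,-0.6,0,0,0,-1,-0.8,-0.6,-0.6,0,0,0,-1,-0.8,-0.8,-0.6,0,0,0,-1,-0.8,-0.8,-0.6,0,0,0,-1]'

```text
time: 5.0
tcp_pos: [0.2536, -0.4196, 0.1589]
eef_rot: [0.901, 0.435, -0.0, -0.0]
wrist_force: [0.0, -0.4, 1.3]
finger_gap: 0.005
grip_force: 0.0
```

```bash
python3 -c "
from h import *
st();look('top','t2.png',205,125,160,130);bar()"
```

```text
t 5.0 bay [-228.6  165.4] z 158.9 toolx deg vs bay x -0.2 tilt [-0.001  0.001 -1.   ] F [ 0.  -0.4  1.3] gap 0.0 q [-1.03  0.22 -0.21  1.14 -0.    1.22]
blob n 710 centre [-61.8  12.8] size [ 26.1 154.3] phi 58.7 R end [  4. -27.] L end [-128.   53.]
blob n 231 centre [ 35.  119.1] size [44.  29.6] phi -89.5 R end [ 13. 119.] L end [ 57. 119.]
```

View pics/t2.png

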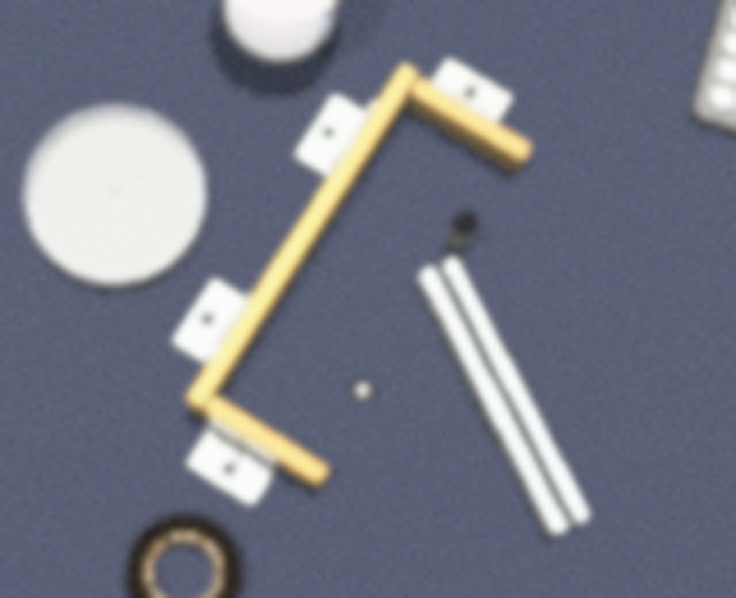

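The bar's centre is at (-62,13) mm in the bay frame, turned 58.7 degrees. Its right end is just past the post line, in the crop at (440,265), and the post is at (460,235). Next I'll push it lengthwise with a flat finger face on the left end.

Call:
carry_out --commands '[0.1,0.1,0,0,0,0.1,-1,0.2,0.25,0,0,0,0.2,-1,0.3,0.38,0.1,0,0,0.3,-1,0.32,0.396,0.2,0,0,0.344,-1,0.32,0.396,0.35,0,0,0.344,-1,0.32,0.396,0.5,0,0,0.344,-1,0.32,0.396,0.6,0,0,0.344,-1,0.32,0.396,0.6,0,0,0.344,-1]'

```text
time: 6.1
tcp_pos: [0.3844, -0.4187, 0.007]
eef_rot: [0.984, 0.18, -0.001, -0.001]
wrist_force: [-0.7, 1.0, 0.9]
finger_gap: -0.001
grip_force: 0.0
```

```bash
python3 -c "
from h import *
st();bar()"
```

```text
t 6.1 bay [-146.8   63.2] z 7.0 toolx deg vs bay x -31.0 tilt [-0.002  0.002 -1.   ] F [-0.7  1.   0.9] gap -0.0 q [-0.83  0.49 -0.23  0.85  0.    1.95]
blob n 608 centre [-56.1   9.3] size [ 25.8 138.9] phi 58.7 R end [  3. -27.] L end [-115.   45.]
blob n 225 centre [ 34.9 118.8] size [43.6 29. ] phi -89.5 R end [ 13. 119.] L end [ 57. 119.]
blob n 153 centre [-154.1   -3.7] size [29.5 35. ] phi 81.7 R end [-137.   -6.] L end [-171.   -1.]
```

Call:
carry_out --commands '[0.03,0,0,0,0,0,-1,0.06,0,0,0,0,0,-1,0.09,-0.004,0,0,0,0,-1,0.12,-0.008,0,0,0,0,-1,0.15,-0.01,0,0,0,0,-1,0.18,-0.012,0,0,0,0,-1,0.205,-0.012,0,0,0,0,-1,0.23,-0.012,0,0,0,0,-1,0.23,-0.012,0,0,0,0,-1]'

```text
time: 7.28
tcp_pos: [0.4372, -0.3962, 0.0087]
eef_rot: [0.984, 0.18, 0.0, -0.0]
wrist_force: [0.2, -0.0, 0.4]
finger_gap: 0.003
grip_force: 0.0
```

```bash
python3 -c "
from h import *
st();bar()"
```

```text
t 7.28 bay [-96.5  35.7] z 8.7 toolx deg vs bay x -31.0 tilt [ 0.  0. -1.] F [ 0.2 -0.   0.4] gap 0.0 q [-0.74  0.53 -0.16  0.88  0.    2.04]
blob n 402 centre [  2.3 -20.7] size [24.8 97.1] phi 58.0 R end [ 43. -46.] L end [-39.   5.]
blob n 224 centre [ 35.  118.9] size [28.7 44. ] phi 89.3 R end [ 57. 119.] L end [ 13. 119.]
```

The lengthwise push worked. The right end is at about (41,-45), behind the post, and the bar is still at 58 degrees, so the askew milestone is met. Next I'll move round to the front of the left end.

Call:
carry_out --commands '[-0.06,0,0,0,0,0,-1,-0.08,0,-0.1,0,0,0,-1,-0.08,0.04,-0.2,0,0,-0.1,-1,-0.02,0.14,-0.2,0,0,-0.2,-1,0.069,0.181,-0.2,0,0,-0.3,-1,0.069,0.181,-0.15,0,0,-0.344,-1,0.069,0.181,-0.05,0,0,-0.344,-1,0.069,0.181,0,0,0,-0.344,-1,0.069,0.181,0,0,0,-0.344,-1]'

```text
time: 8.45
tcp_pos: [0.4679, -0.4324, 0.0082]
eef_rot: [0.9, 0.436, -0.0, -0.001]
wrist_force: [0.5, 0.3, 1.2]
finger_gap: 0.002
grip_force: 0.0
```

```bash
python3 -c "
from h import *
st();bar()"
```

```text
t 8.45 bay [-106.   -10.8] z 8.2 toolx deg vs bay x -0.1 tilt [-0.001  0.001 -1.   ] F [0.5 0.3 1.2] gap 0.0 q [-0.75  0.62 -0.01  0.95  0.    1.49]
blob n 374 centre [  5.  -22.3] size [24.9 90.8] phi 57.9 R end [ 43. -46.] L end [-33.   2.]
blob n 225 centre [ 34.9 118.8] size [43.6 29. ] phi -89.5 R end [ 13. 119.] L end [ 57. 119.]
```

Call:
carry_out --commands '[0.024,-0.034,0,0,0,0,-1,0.048,-0.068,0,0,0,0,-1,0.066,-0.11,0,0,0,0,-1,0.084,-0.152,0,0,0,0,-1,0.118,-0.194,0,0,0,0,-1,0.152,-0.236,0,0,0,0,-1,0.178,-0.256,0,0,0,0,-1,0.204,-0.272,0,0,0,0,-1,0.228,-0.284,0,0,0,0,-1,0.228,-0.284,0,0,0,0,-1]'

```text
time: 9.75
tcp_pos: [0.4487, -0.3434, 0.0088]
eef_rot: [0.9, 0.436, 0.0, -0.0]
wrist_force: [0.5, -0.1, 0.2]
finger_gap: -0.001
grip_force: 0.0
```

```bash
python3 -c "
from h import *
st();bar();look('side','s2.png',150,170,170,120)"
```

```text
t 9.75 bay [-48.   59.3] z 8.8 toolx deg vs bay x -0.0 tilt [-0.  0. -1.] F [ 0.5 -0.1  0.2] gap -0.0 q [-0.65  0.48 -0.24  0.85  0.    1.59]
```

View pics/s2.png

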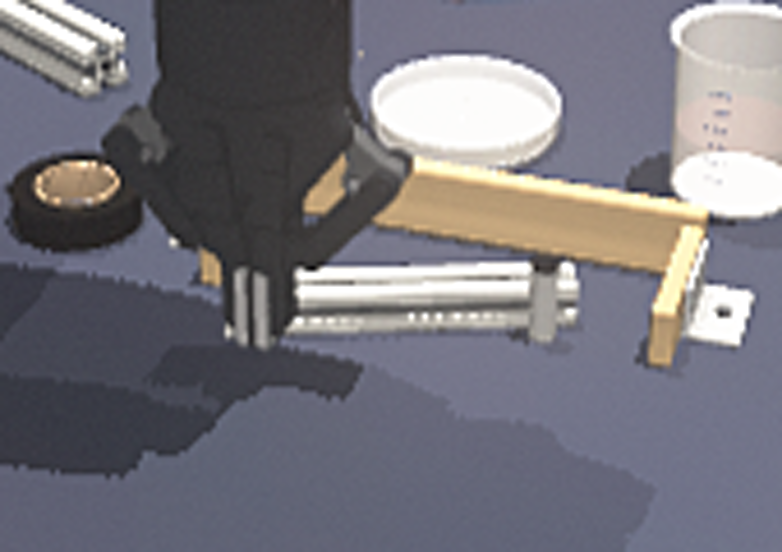

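The bar is nearly flat and lies behind the post. Its right end is at crop (578,322), only about 35 px past the post, and its left end is near (228,330).

```bash
python3 -c "
from h import *
for c in((578,322),(228,333),(500,328),(290,335)): print(c,bay(px2w('side',*sc(*c),0)))"
```

```text
(578, 322) [ 18.2 -60.2]
(228, 333) [-36.2  79.9]
(500, 328) [  3.4 -29.3]
(290, 335) [-29.4  54.4]
```

Call:
carry_out --commands '[-0.06,0.02,0,0,0,0,-1,-0.1,0.02,-0.1,0,0,0,-1,-0.1,-0.05,-0.2,0,0,-0.1,-1,-0.05,-0.14,-0.2,0,0,-0.2,-1,0.03,-0.187,-0.2,0,0,-0.233,-1,0.052,-0.187,-0.15,0,0,-0.233,-1,0.052,-0.187,-0.05,0,0,-0.233,-1,0.052,-0.187,0,0,0,-0.233,-1,0.052,-0.187,0,0,0,-0.233,-1]'

```text
time: 10.98
tcp_pos: [0.4192, -0.3048, 0.0078]
eef_rot: [0.806, 0.592, -0.0, -0.001]
wrist_force: [0.3, 0.1, 0.4]
finger_gap: 0.001
grip_force: 0.0
```

```bash
python3 -c "
from h import *
st();bar()"
```

```text
t 10.97 bay [-35.9 106.4] z 7.8 toolx deg vs bay x 20.9 tilt [-0.002  0.001 -1.   ] F [0.3 0.1 0.4] gap 0.0 q [-0.63  0.41 -0.37  0.8  -0.    1.25]
blob n 195 centre [-42.3   0.1] size [116.6  14.3] phi -86.6 R end [-101.   -3.] L end [16.  4.]
```

Now the lengthwise push along tool +y, 26 mm, then a retreat back along the same line.

Call:
carry_out --commands '[0,0.02,0,0,0,0,-1,0,0.04,0,0,0,0,-1,0,0.065,0,0,0,0,-1,0,0.09,0,0,0,0,-1,0,0.105,0,0,0,0,-1,0,0.105,0,0,0,0,-1,0,0.07,0,0,0,0,-1,0,0.02,0,0,0,0,-1,-0.1,0,-0.1,0,0,0,-1,-0.3,0,-0.4,0,0,0,-1]'

```text
time: 12.28
tcp_pos: [0.3999, -0.3603, 0.0852]
eef_rot: [0.805, 0.593, -0.0, -0.002]
wrist_force: [0.2, -1.3, -0.9]
finger_gap: -0.005
grip_force: 0.0
```

Call:
carry_out --commands '[-0.2,0,-0.1,0,0,0.05,-1,-0.3,0,-0.1,0,0,0.15,-1,-0.3,0,-0.1,0,0,0.233,-1]'

```text
time: 12.65
tcp_pos: [0.3784, -0.4347, 0.1109]
eef_rot: [0.902, 0.433, -0.0, 0.0]
wrist_force: [-0.0, 0.3, 0.4]
finger_gap: -0.003
grip_force: 0.0
```

```bash
python3 -c "
from h import *
st();bar()"
```

```text
t 12.65 bay [-163.1   58.1] z 110.9 toolx deg vs bay x -0.5 tilt [ 0.    -0.001 -1.   ] F [-0.   0.3  0.4] gap -0.0 q [-0.85  0.42 -0.06  1.09 -0.    1.39]
blob n 672 centre [ 3.8 -0.2] size [ 34.1 153.1] phi 20.7 R end [ 31. -72.] L end [-23.  71.]
blob n 226 centre [ 35.  118.8] size [44. 29.] phi -89.5 R end [ 13. 119.] L end [ 57. 119.]
```

Call:
carry_out --commands '[0.15,0,0.1,0,0,0,-1,0.3,0,0.2,0,0,0,-1,0.4,0,0.32,0,0,0,-1,0.412,0,0.41,0,0,0,-1,0.45,0,0.41,0,0,0,-1,0.49,0,0.41,0,0,0,-1,0.53,0,0.41,0,0,0,-1,0.57,0,0.41,0,0,0,-1,0.61,0,0.41,0,0,0,-1,0.65,0,0.41,0,0,0,-1]'

```text
time: 13.95
tcp_pos: [0.481, -0.3053, 0.0084]
eef_rot: [0.9, 0.436, 0.0, 0.0]
wrist_force: [-1.3, -0.4, 0.9]
finger_gap: -0.006
grip_force: 0.4
```

Call:
carry_out --commands '[0,0,0,0,0,0,-1,-0.1,0,0,0,0,0,-1,-0.2,0,-0.1,0,0,0,-1,-0.4,0,-0.3,0,0,0,-1,-0.6,0,-0.4,0,0,0,-1,-0.65,0,-0.41,0,0,0,-1,-0.65,0,-0.41,0,0,0,-1]'

```text
time: 14.82
tcp_pos: [0.3792, -0.4336, 0.1105]
eef_rot: [0.9, 0.435, 0.0, -0.0]
wrist_force: [0.1, 0.9, -0.5]
finger_gap: 0.004
grip_force: 0.0
```

```bash
python3 -c "
from h import *
st();bar()"
```

```text
t 14.82 bay [-161.8   58.1] z 110.5 toolx deg vs bay x -0.2 tilt [-0.  0. -1.] F [ 0.1  0.9 -0.5] gap 0.0 q [-0.85  0.42 -0.06  1.09  0.    1.39]
blob n 658 centre [18.6 -6.6] size [153.6  26.2] phi -3.5 R end [ 14. -83.] L end [23. 70.]
blob n 225 centre [ 34.9 118.8] size [43.6 29. ] phi -89.5 R end [ 13. 119.] L end [ 57. 119.]
```

Call:
carry_out --commands '[0.15,0.1,0,0,0,0,-1,0.3,0.2,0.1,0,0,0,-1,0.45,0.29,0.2,0,0,0,-1,0.528,0.292,0.32,0,0,0,-1,0.528,0.292,0.408,0,0,0,-1,0.57,0.292,0.408,0,0,0,-1,0.61,0.292,0.408,0,0,0,-1,0.65,0.292,0.408,0,0,0,-1,0.69,0.292,0.408,0,0,0,-1,0.72,0.292,0.408,0,0,0,-1]'

```text
time: 16.12
tcp_pos: [0.5492, -0.3369, 0.0093]
eef_rot: [0.9, 0.436, 0.0, 0.0]
wrist_force: [-0.9, -1.5, 0.3]
finger_gap: 0.0
grip_force: 0.8
```

Call:
carry_out --commands '[0.02,0,0,0,0,0,-1,0.04,0,0,0,0,0,-1,0.05,0,0,0,0,0,-1,0.05,0,0,0,0,0,-1]'

```text
time: 16.62
tcp_pos: [0.5564, -0.3273, 0.0087]
eef_rot: [0.9, 0.436, 0.0, -0.0]
wrist_force: [-1.1, 0.5, -0.7]
finger_gap: 0.001
grip_force: 0.0
```

```bash
python3 -c "
from h import *
st();bar()"
```

```text
t 16.62 bay [ 31.4 -15.2] z 8.7 toolx deg vs bay x -0.1 tilt [ 0.  0. -1.] F [-1.1  0.5 -0.7] gap 0.0 q [-0.53  0.63  0.02  0.96  0.    1.71]
```

Call:
carry_out --commands '[0.008,0,0,0,0,0,-1,0.016,0,0,0,0,0,-1,0.016,0,0,0,0,0,-1]'

```text
time: 17.05
tcp_pos: [0.5573, -0.3262, 0.0087]
eef_rot: [0.9, 0.435, -0.002, 0.001]
wrist_force: [-12.2, -13.5, 3.0]
finger_gap: 0.0
grip_force: 8.7
```

Wall contact: the force is 18 N. I'll back off and look.

Call:
carry_out --commands '[-0.04,0,0,0,0,0,-1,-0.1,0,0,0,0,0,-1,-0.2,0,-0.15,0,0,0,-1,-0.4,-0.1,-0.35,0,0,0,-1,-0.6,-0.2,-0.41,0,0,0,-1,-0.8,-0.3,-0.41,0,0,0,-1,-0.8,-0.3,-0.41,0,0,0,-1]'

```text
time: 17.92
tcp_pos: [0.3724, -0.4367, 0.112]
eef_rot: [0.901, 0.434, -0.0, 0.0]
wrist_force: [0.2, -0.4, 0.5]
finger_gap: -0.002
grip_force: 0.0
```

```bash
python3 -c "
from h import *
st();bar();look('top','t3.png',205,125,160,130)"
```

```text
t 17.93 bay [-168.5   61.5] z 112.0 toolx deg vs bay x -0.3 tilt [ 0.    -0.001 -1.   ] F [ 0.2 -0.4  0.5] gap -0.0 q [-0.86  0.41 -0.07  1.09 -0.    1.38]
blob n 591 centre [51.2 -5.8] size [ 22.7 153.6] phi 0.2 R end [ 51. -83.] L end [51. 71.]
blob n 228 centre [ 35.  118.8] size [44. 29.] phi -89.5 R end [ 13. 119.] L end [ 57. 119.]
```

View pics/t3.png

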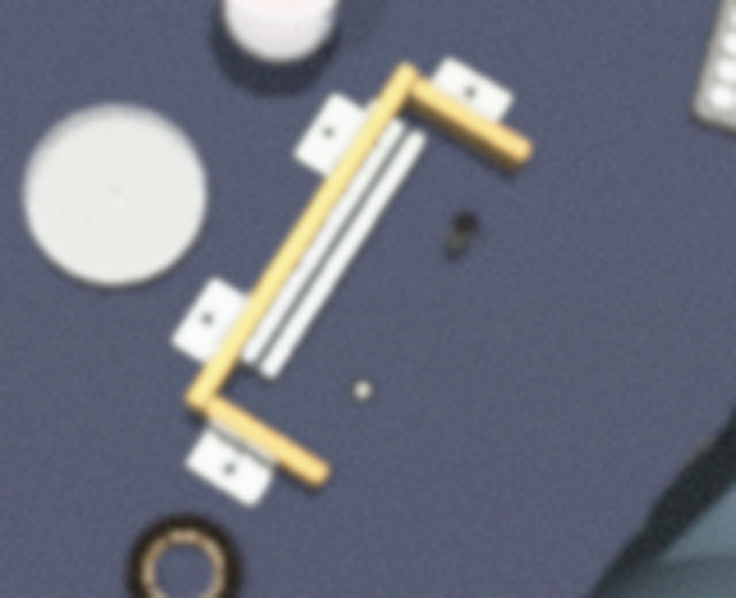

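The bar lies flush along the back wall, in the crop from (262,365) to (410,130). It is clear of the post at (464,222), and the dish, beaker and tape are where they were.

```bash
python3 -c "
from h import *
print(arm.close_job())"
```

```text
the job is handed in; nothing more can be done
None
```

The bar now lies flat along the bay's back wall, wholly behind the post. I only pushed it, left the tape roll, beaker and dish where they stood, and handed the job in at about 18 s; no verdict came back.

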